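# Key the vial carousel onto the mixer spindle

### The job

Fit the blue vial carousel onto the mixer: lift it off its parking ring, slip it over the upright spindle and, pressing only lightly, turn it until its tab drops into the keyway of the drive plate and it sits fully home and level; then let go. Never force it down, and leave the amber bottle, the cream jar and the beaker alone.

Things in the scene. Friction and masses are not known exactly. Their poses are not given: they have to be found in the camera images.
- carousel_grip (a point): Loose blue vial carousel, 0.24-0.39 kg: disc 120 mm across, 8 mm thick; on it a square grip boss 36 x 36 mm, 46 mm high, flats along its x and y; round 22 mm bore through both. This point: on the axis, mid-height of the boss, 31 mm above the disc's underside (23 above its top face). z up, x towards the tab (orange stripe on the disc). At the start x is within 0.8 rad of world +x
- tab (a point): Middle of the lower end of the carousel's one orange tab: 8 mm down from the disc's underside, 8 mm wide, 10 mm radially, 34 mm from the axis on the carousel's +x side; axes as the carousel's
- park_ring: Grey parking ring fixed to the bench, 112 mm outside and 90 mm inside diameter, 14 mm high; origin at the centre of its underside. The carousel lies centred on it, tab hanging inside
- mixer: White bench-top vial mixer fixed to the bench, 200 (x) x 160 (y) mm, 60 mm high, grey deck; origin at the centre of its underside, control panel on its -x side, yaw within 0.3 rad of world. The steel spindle stands upright exactly above the origin; motor brake on, so plate and spindle do not turn
- seat (a point): On the spindle axis, at the top face of the square steel drive plate (84 x 84 x 10 mm), 70 mm above the mixer's underside; axes as the mixer's. Fully home, the disc's underside lies on this level (carousel_grip 31 mm above seat); with the tab still riding on the plate it is 8 mm higher. Over 40 N between carousel and mixer counts as forcing
- spindle_top (a point): Top of the spindle, 48 mm above seat; 20 mm diameter, last 8 mm tapering to 12 mm. Keyway: slot in the drive plate, 11 mm wide, 10 mm deep, from 24 mm off the axis out to the middle of one plate side. Its angle is not measured (this point's axes are the mixer's): anywhere within 0.75 rad either side of the mixer's +x. The tab enters within about 0.05 rad
- amber_bottle: Bystander: amber bottle 40 mm across, 95 mm high, standing; origin at the centre of its underside
- cream_jar: Bystander: white lidded jar 52 mm across, 45 mm high; origin at the centre of its underside
- beaker: Bystander: clear open beaker 64 mm across, 85 mm high; origin at the centre of its underside
- carousel: The carousel as a whole; origin on its axis at the disc's underside (the tab reaches 8 mm below), axes as carousel_grip
Not all that is in view belongs to the job. What is meant by the carousel is not turquoise, and is the smaller of those in its own colour.

How it is judged (in metres and radians):
On the way:
1. the carousel is threaded over the spindle (horizontal distance between carousel_grip and seat below 0.005 m and z of carousel_grip in the frame of seat below 0.072 m), for 0.05 s.
At the end, for the whole second after the job is handed in: The carousel is home on the mixer's drive plate: tab down in the keyway, its axis within 3 mm of the spindle's, its underside within 2 mm of the plate's top, level within 0.05 rad, released and at rest (horizontal distance between carousel_grip and seat below 0.003 m and z of carousel_grip in the frame of seat between 0.028 and 0.033 m and angle between carousel_grip's own z axis and vertical below 0.05 rad and linear speed of carousel below 0.02 m/s and contact force between the fingers and carousel below 0.1 N); the robot touches nothing.
It fails at once if the carousel is pressed against the mixer with more than 40 N (contact force between carousel and mixer above 40 N).
It fails at once if the amber bottle is moved more than 20 mm (distance of amber_bottle from where it was at the start of the episode above 0.02 m).
It fails at once if the cream jar is moved more than 20 mm (distance of cream_jar from where it was at the start of the episode above 0.02 m).
It fails at once if the beaker is moved more than 20 mm (distance of beaker from where it was at the start of the episode above 0.02 m).
It also fails if it takes over 72 s, if anything falls off the work surface, if the arm or the gripper's body presses on something with over 40 N, if the wrist force passes 120 N, or if a joint passes its speed limit or range.

### The arm

A 6-joint arm with a two-finger parallel gripper is mounted at the origin on the work surface. World frame = base frame: x ahead of the robot, y to its left, z up, the work surface at z = 0. Lengths are in mm, angles in rad, forces in N, time in s.
With the tool pointing down it reaches from about 350 to 975 mm from the base axis. Payload 7.1 kg.
Tool frame: the origin (TCP) lies on the front face of the gripper's body, between the roots of the fingers; the fingertips stand 80 mm ahead of it and the grasp point (between the pads) lies 61 mm ahead of it (env.tips_ahead is the distance from the TCP to the fingertips, in mm); z points along the fingers, y is the direction in which the jaws open and shut (so a half turn about z gives the same grasp; the last joint's range is limited). The gripper opens to 88 mm and grips with 3 to 60 N. Pads are 20 mm wide; open, the fingers measure 115 mm over their backs; the gripper's body (75 mm by 178 mm) begins 61 mm behind the grasp point.
Start: joints at [1.197, 0.423, 1.63, -0, 1.089, -0.019], TCP at [217.095, 586.068, 302.675] pointing down, gripper open.
Joint ranges: [-3, 3], [-0.9, 2.11], [0.09, 2.58], [-1.31, 4.45], [0.11, 2.69], [-2.54, 2.54]. Speed limits (rad/s): [2.39, 2.39, 3.01, 3.14, 3.14, 3.14].

### API

Orientations are given as a unit quaternion [x, y, z, w].
In Python, from station import env, set_gripper, viewer, workorder gives the robot as it stands. Calls block until the motion is done:
- env.reach(position, orientation): joint-space move of the TCP to a pose.
- env.move_l(position, rot=None, rate=150, f_stop=None): straight line of the TCP; rot=None keeps the orientation; rate is the mean speed in mm/s. With f_stop (N) it stops when the force on the tool has changed by that much, and returns True; else False.
- env.move_joints(angles): joint-space move.
- set_gripper(opening): finger opening in mm; the grip force is fixed at half the most; returns when the fingers have stopped.
- env.hold(seconds).
- env.ik(position, orientation): joint angles nearest the present ones, or None.
- env.read_state(): the state.
- viewer.camera(name): name is "scene" or "top" or "wrist"; returns the picture (384x512x3 uint8, blue, green, red); there is no depth.
- viewer.camera_params(name): a dict with "fx", "fy", "cx", "cy" (pixels), "pose" (4x4, takes a point from camera to world coordinates); the wrist camera has in their place "tool_from_camera" (4x4, takes a point from camera to tool coordinates, whose origin is the TCP and whose axes are the flange's). Camera axes: x right, y up, looking along -z (the intrinsics and any distortion apply to the point x, -y, -z); pixel columns grow to the right and rows downward; lengths in mm; the calibration is good to about 2 mm. A picture is of the moment at which its call begins: read the wrist's pose just before it. camera_params takes no time and is no camera call.
A pose or a line that the arm cannot do raises env.IKError and nothing moves.
- workorder.sign_off(): hands the job in, once; it reports no verdict.
The state is a dict: "time_s": time; "qpos": joint angles; "dq": joint speeds; "tau": joint torques, N m; "tool_pos": TCP position; "orientation": TCP orientation; "force": force on the tool from outside, world axes, zero at the start; "wrist_torque": the same for the moment, N m; "width": finger opening in mm.
Only numpy, scipy, OpenCV 4.12 (cv2) and the standard library are available. Lean on these libraries where they do the work, as an engineer would, in place of code of your own. Each camera call takes 0.05 s, during which the arm holds its last target.

## Working session

There is one attempt and no reset: what is moved stays moved. The work goes in short steps, each a Python script; the robot and the scene stay as the last script left them, time stands still between calls to the robot, and variables do not carry over. Pictures are saved under pics/ and viewed, and the job is handed in when it is done.

```bash
ls; mkdir -p pics; python3 - <<'E'
from station import env,viewer
import cv2,numpy as np
np.set_printoptions(precision=3,suppress=True)
for n in ["scene","top","wrist"]:
    cv2.imwrite(f"pics/{n}0.png",viewer.camera(n)); print(n,viewer.camera_params(n))
print(env.read_state())
E
```

```text
pics
scene {'fx': 435.0877998646327, 'fy': 435.0877998646327, 'cx': 257.41344327338464, 'cy': 189.67088908195421, 'pose': array([[   0.099,   -0.676,    0.73 , 1449.048],
       [   0.995,    0.061,   -0.078,   18.378],
       [   0.008,    0.735,    0.679,  880.748],
       [   0.   ,    0.   ,    0.   ,    1.   ]])}
top {'fx': 417.8252664991323, 'fy': 417.8252664991323, 'cx': 254.6860340354811, 'cy': 191.5203990265332, 'pose': array([[  -0.017,    0.998,   -0.064,  490.373],
       [  -1.   ,   -0.017,   -0.002,   93.817],
       [  -0.003,    0.064,    0.998, 1176.448],
       [   0.   ,    0.   ,    0.   ,    1.   ]])}
wrist {'fx': 301.09394312743126, 'fy': 301.09394312743126, 'cx': 259.0044045433046, 'cy': 190.06966058146824, 'tool_from_camera': array([[ -0.001,   0.953,   0.304,  83.945],
       [  1.   ,   0.   ,   0.001,  -0.665],
       [  0.001,   0.304,  -0.953, -80.822],
       [  0.   ,   0.   ,   0.   ,   1.   ]])}
{'time_s': 0.15, 'qpos': array([ 1.197,  0.424,  1.63 , -0.   ,  1.089, -0.019]), 'dq': array([ 0.001, -0.002, -0.002,  0.   ,  0.002,  0.001]), 'tau': array([  0.001, -54.498, -27.392,   0.064,   0.02 ,  -0.   ]), 'tool_pos': array([217.003, 585.777, 302.059]), 'orientation': array([ 0.176,  0.984, -0.001, -0.   ]), 'force': array([-0.126,  0.411,  0.334]), 'wrist_torque': array([-0.02 , -0.064, -0.028]), 'width': 87.91236608645352}
```

View pics/top0.png

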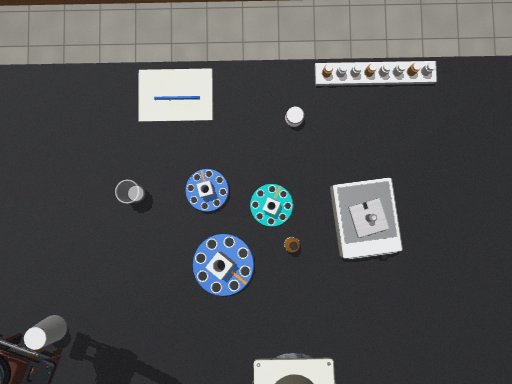

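View pics/scene0.png

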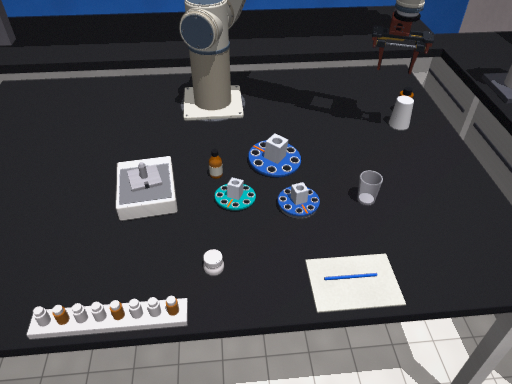

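View pics/wrist0.png

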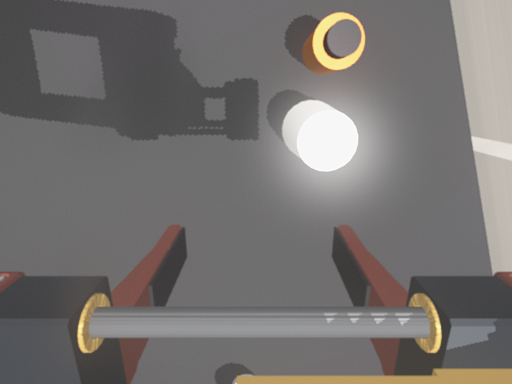

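```bash
cat > h.py <<'E'
from station import env,viewer,set_gripper,workorder
import cv2,numpy as np
from scipy.spatial.transform import Rotation as R
np.set_printoptions(precision=4,suppress=True)
def pose(n,st=None):
    P=viewer.camera_params(n)
    if n!="wrist": return P,P["pose"]
    T=np.eye(4);T[:3,:3]=R.from_quat(st["orientation"]).as_matrix();T[:3,3]=st["tool_pos"]
    return P,T@P["tool_from_camera"]
def ray(n,px,z,st=None):
    P,T=pose(n,st)
    d=T[:3,:3]@np.array([(px[0]-P["cx"])/P["fx"],-(px[1]-P["cy"])/P["fy"],-1])
    o=T[:3,3]; return o+d*(z-o[2])/d[2]
def proj(n,p,st=None):
    P,T=pose(n,st); q=np.linalg.inv(T)@np.r_[p,1]
    return np.array([P["cx"]+P["fx"]*q[0]/-q[2],P["cy"]-P["fy"]*q[1]/-q[2]])
def blobs(mask,amin=20):
    n,l,s,c=cv2.connectedComponentsWithStats(mask.astype(np.uint8))
    return [(s[i,4],c[i],s[i,:4]) for i in range(1,n) if s[i,4]>=amin]
def down(yaw): # tool x axis at world angle yaw, pointing down
    c,s=np.cos(yaw),np.sin(yaw)
    return R.from_matrix(np.array([[c,s,0],[s,-c,0],[0,0,-1]])).as_quat()
E
python3 - <<'E'
from h import *
im=cv2.imread("pics/top0.png")
hsv=cv2.cvtColor(im,cv2.COLOR_BGR2HSV)
m=cv2.inRange(hsv,(100,120,60),(125,255,255))
for a,c,s in blobs(cv2.morphologyEx(m,cv2.MORPH_CLOSE,np.ones((9,9))),300):print(a,c,s,ray("top",c,22), s[2:]*1154/418)
a=cv2.resize(im[140:320,170:310],None,fx=4,fy=4,interpolation=2)[:,:560]
b=cv2.resize(im[160:280,320:415],None,fx=5,fy=5,interpolation=2)
cv2.imwrite("pics/a1.png",a[:600]);cv2.imwrite("pics/b1.png",b)
E
```

```text
1283 [206.8309 189.8558] [185 169  44  43] [571.5283 228.7441  22.    ] [121.4737 118.7129]
2286 [224.7747 262.5083] [192 233  63  63] [371.1831 181.5607  22.    ] [173.9282 173.9282]
```

View pics/a1.png

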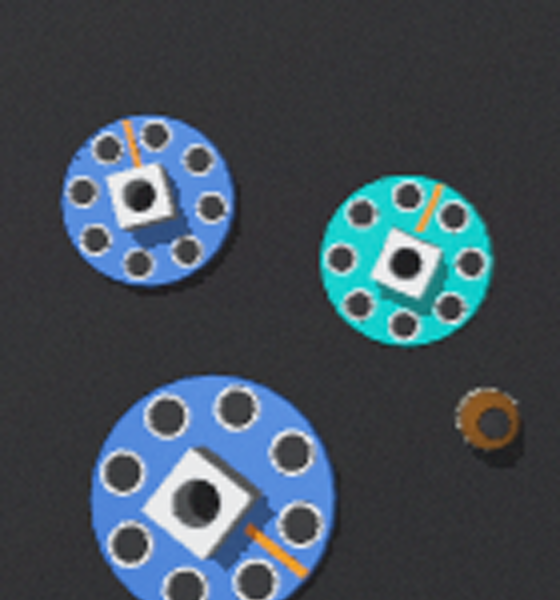

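View pics/b1.png

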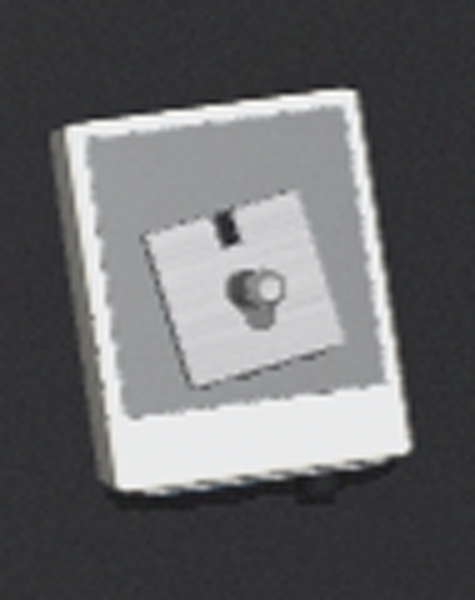

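Candidates in the top view are small blue (207,190), measured at about 120 mm; large blue (223,265), about 174 mm; and turquoise (271,205). The small blue one is right: it is not turquoise, it is the smaller of the two blues, and it matches 120 mm. The crop shows its stripe at yaw of about +0.25. The keyway is at (366,206), pointing at about +0.28.

Next I look at the mixer with the wrist camera, then at the carousel, both from the same relative pose.

```bash
python3 - <<'E'
from h import *
sp=ray("top",(373.6,217.6),118); car=ray("top",(170+140/4,140+196/4),68)
st_dir=ray("top",(170+127/4,140+122/4),22)-ray("top",(206.8,189.9),22)
print("spindle",sp,"car",car,"stripe yaw",np.arctan2(st_dir[1],st_dir[0]))
yaw=np.pi/2+0.26
Rm=R.from_quat(down(yaw)).as_matrix()
p=sp-Rm@np.array([15,0,130.]); q=down(yaw)
print(p, env.ik(p,q))
env.reach([p[0],p[1],310],q)
env.move_l(p,q)
env.hold(0.3)
st=env.read_state(); im=viewer.camera("wrist"); cv2.imwrite("pics/w_mix.png",im)
np.save("st_mix.npy",np.r_[st["tool_pos"],st["orientation"]]); print(st["time_s"],st["tool_pos"],st["qpos"],proj("wrist",sp,st))
E
```

```text
spindle [ 487.1585 -203.1321  118.    ] car [570.6619 228.2172  68.    ] stripe yaw 0.24375714766343407
[ 491.0147 -217.6279  248.    ] [-0.4394  0.3688  1.8664 -0.      0.9064 -0.6994]
4.0 [ 491.3388 -217.7736  248.7904] [-0.4394  0.3677  1.8658  0.      0.9067 -0.6994] [258.8643 190.6559]
```

View pics/w_mix.png

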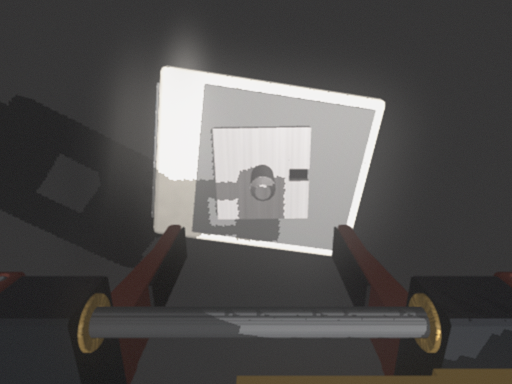

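```bash
python3 - <<'E'
from h import *
im=cv2.imread("pics/w_mix.png")
cv2.imwrite("pics/w_mix_c.png",cv2.resize(im[115:235,195:335],None,fx=5,fy=5,interpolation=cv2.INTER_CUBIC)[:600,:700])
E
```

```text
(no output)
```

View pics/w_mix_c.png

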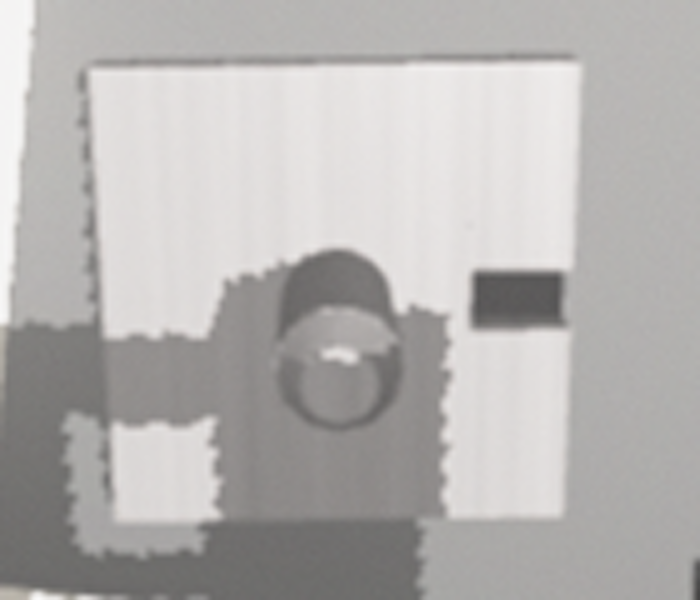

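```bash
python3 - <<'E'
from h import *
v=np.load("st_mix.npy"); st=dict(tool_pos=v[:3],orientation=v[3:])
f=lambda x,y,z: ray("wrist",(195+(x+.5)/5-.5,115+(y+.5)/5-.5),z,st)
print("top",f(340,392,118),"wide z110",f(339.5,368,110))
C=[f(*c,70) for c in [(88,66),(581,62),(565,518),(113,522)]]
print("plate centre",np.mean(C,0)); 
for i in range(4):
    d=C[(i+1)%4]-C[i]; print(np.linalg.norm(d),np.arctan2(d[1],d[0])%(np.pi/2))
K=[f(*c,70) for c in [(472,270),(564,270),(566,327),(471,327)]]
print(np.array(K)); k=np.mean(K,0); a=f(340,392,118)
for c in (a,np.mean(C,0)): d=k-c; print("keyway",np.hypot(*d[:2]),np.arctan2(d[1],d[0]))
for i,j in((0,1),(3,2)): d=K[j]-K[i]; print(np.arctan2(d[1],d[0]),np.linalg.norm(d))
E
```

```text
top [ 490.2987 -204.1858  118.    ] wide z110 [ 490.0002 -203.0137  110.    ]
plate centre [ 490.0731 -203.4197   70.    ]
83.67511067463352 0.26733648716316477
83.78600869641177 0.27632938142030694
84.4150469109036 0.26885657019571507
83.91093968008276 0.2674989195147566
[[ 511.6503 -191.4671   70.    ]
 [ 527.3924 -187.2909   70.    ]
 [ 530.9262 -197.2016   70.    ]
 [ 514.4752 -201.5657   70.    ]]
keyway 32.33455924433383 0.3080690666981688
keyway 32.327118628295466 0.28336894995004597
0.25931492057958827 16.286600607368033
0.25930506608048937 17.020064324125915
```

Spindle axis is at about (490.1, -203.6), and the top and plate-centre estimates agree within 0.8 mm. Plate sides measure 84 mm, and the keyway angle is about 0.27. Now I take the same relative view of the carousel.

```bash
python3 - <<'E'
from h import *
car=np.array([573.,228,68])
yaw=np.pi/2+0.26; q=down(yaw); Rm=R.from_quat(q).as_matrix()
p=car-Rm@np.array([15,0,130.])
env.move_l([491,-217,300],q,rate=250)
env.reach([p[0],p[1],260],q); env.move_l(p,q)
env.hold(0.3)
st=env.read_state(); im=viewer.camera("wrist"); cv2.imwrite("pics/w_car.png",im)
np.save("st_car.npy",np.r_[st["tool_pos"],st["orientation"]]); print(st["time_s"],st["tool_pos"],st["qpos"],st["force"])
cv2.imwrite("pics/w_car_c.png",cv2.resize(im[100:250,170:345],None,fx=4,fy=4,interpolation=cv2.INTER_CUBIC))
E
```

```text
6.8917 [577.2391 213.647  198.8998] [0.3351 0.5389 1.718  0.     0.8832 0.0752] [-0.7076  0.3795  0.2367]
```

View pics/w_car_c.png

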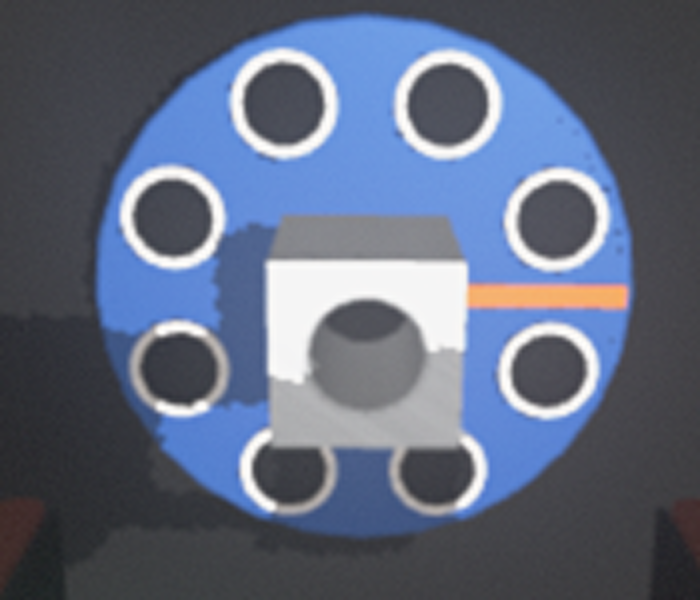

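```bash
python3 - <<'E'
from h import *
v=np.load("st_car.npy"); st=dict(tool_pos=v[:3],orientation=v[3:])
f=lambda x,y,z: ray("wrist",(170+(x+.5)/4-.5,100+(y+.5)/4-.5),z,st)
C=[f(*c,68) for c in [(267,261),(466,261),(464,447),(270,447)]]
print("boss centre",np.mean(C,0),"bore",f(365.5,354.5,68),np.linalg.norm(f(307,354,68)-f(424,354,68)))
for i in range(4):
    d=C[(i+1)%4]-C[i]; print(np.linalg.norm(d),(np.arctan2(d[1],d[0])+.1)%(np.pi/2)-.1)
a,b=f(468,296,22),f(628,296,22); print("stripe",np.arctan2(*(b-a)[1::-1]),np.hypot(*(b-[*np.mean(C,0)[:2],22])[:2]))
im=cv2.imread("pics/w_car.png"); m=cv2.inRange(cv2.cvtColor(im,cv2.COLOR_BGR2HSV),(100,90,50),(125,255,255))
m=cv2.morphologyEx(m,cv2.MORPH_CLOSE,np.ones((25,25)));c=max(cv2.findContours(m,0,1)[0],key=cv2.contourArea)
e=cv2.fitEllipse(cv2.convexHull(c));print("disc",e[0],ray("wrist",e[0],22,st))
E
```

```text
boss centre [574.4449 230.3214  68.    ] bore [574.1306 230.5966  68.    ] 21.552532452667958
35.77535562315713 0.25918899301623877
35.930138931580046 0.2762822343857735
36.64049061779005 0.2590780357534551
35.921701463408446 0.25220145703250385
stripe 0.2591689374506686 58.06876026244203
disc (17.14803695678711, 150.85765075683594) [366.1699 195.5098  22.    ]
```

Carousel axis is at (574.3, 230.5) with yaw 0.26. Boss sides measure 36 mm and the stripe end lies at 58 mm, so the sizes match. Now grasp.

```bash
python3 - <<'E'
from h import *
yaw=np.pi/2+0.26; q=down(yaw)
env.move_l([574.3,230.5,180],q); 
print(env.move_l([574.3,230.5,108],q,rate=60,f_stop=12))
st=env.read_state();print(st["tool_pos"],st["force"])
set_gripper(30); env.hold(.2); st=env.read_state();print(st["time_s"],st["tool_pos"],st["force"],st["width"])
im=viewer.camera("wrist"); cv2.imwrite("pics/w_g.png",im);np.save("st_g.npy",np.r_[st["tool_pos"],st["orientation"]])
E
```

```text
False
[574.5614 230.6105 108.4402] [ 0.0709  0.0474 -0.1322]
9.6583 [574.3337 230.4912 107.9801] [-0.1571  0.0241 -0.386 ] 36.20188637104043
```

View pics/w_g.png

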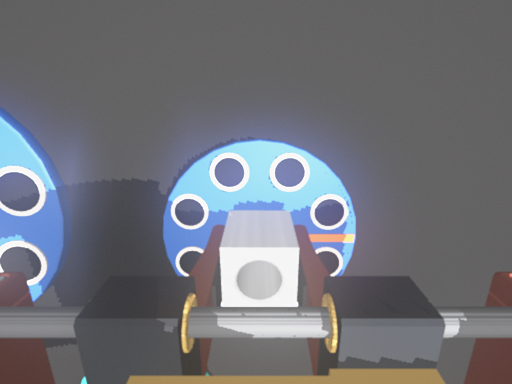

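```bash
python3 - <<'E'
from h import *
v=np.load("st_g.npy"); st=dict(tool_pos=v[:3],orientation=v[3:])
im=cv2.imread("pics/w_g.png");cv2.imwrite("pics/w_g_c.png",cv2.resize(im[195:315,200:320],None,fx=5,fy=5,interpolation=2))
E
```

```text
(no output)
```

View pics/w_g_c.png

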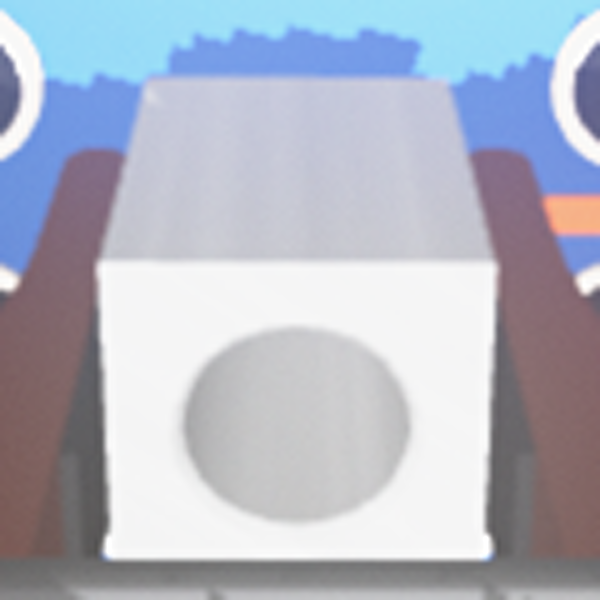

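```bash
python3 - <<'E'
from h import *
v=np.load("st_g.npy"); st=dict(tool_pos=v[:3],orientation=v[3:])
f=lambda x,y,z: ray("wrist",(200+(x+.5)/5-.5,195+(y+.5)/5-.5),z,st)
Rm=R.from_quat(st["orientation"]).as_matrix()
b=f(297.5,422,68);C=[f(*c,68) for c in [(98,262),(497,262),(493,558),(107,558)]]
for p in (b,np.mean(C,0)): print(p,Rm.T@(p-st["tool_pos"]))
yaw=np.pi/2+0.26; q=down(yaw)
env.move_l([574.3,230.5,125],q,rate=40); s=env.read_state();print(s["force"],s["width"])
env.move_l([574.3,230.5,265],q)
env.reach([490.1,-203.6,265],q); env.hold(.3)
s=env.read_state();print(s["time_s"],s["tool_pos"],s["force"],s["wrist_torque"],s["width"])
cv2.imwrite("pics/w_over.png",viewer.camera("wrist"));cv2.imwrite("pics/s_over.png",viewer.camera("scene"))
E
```

```text
[573.7747 231.8155  68.    ] [ 1.4235 -0.2016 39.9801]
[573.6989 232.5612  68.    ] [ 2.1636 -0.0833 39.9801]
[-0.3182  0.3598 -2.0891] 35.86766649129214
13.2917 [ 490.3828 -203.0904  264.9763] [-0.7113  0.0865 -2.8185] [-0.0037  0.013  -0.0108] 35.590057354436254
```

View pics/w_over.png

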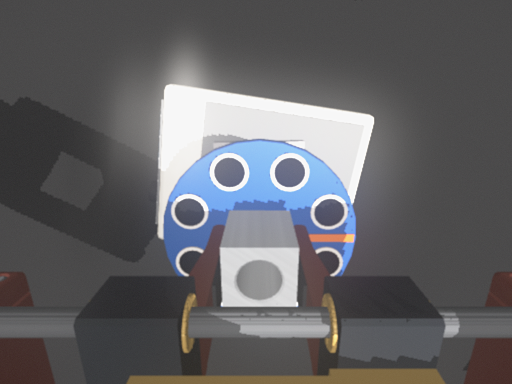

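View pics/s_over.png

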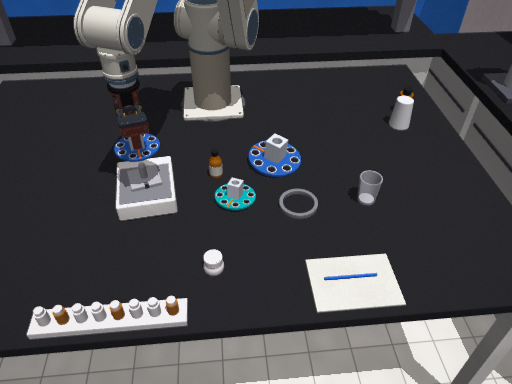

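Held square, with jaw-direction offset about 0.1 mm. Now descend gently with a force stop, watching lateral forces.

```bash
python3 - <<'E'
from h import *
q=down(np.pi/2+0.26)
env.move_l([490.2,-203.9,218],q,rate=120); env.hold(.2); s0=env.read_state();print(s0["tool_pos"],s0["force"])
for z in (208,202,196):
    r=env.move_l([490.2,-203.9,z],q,rate=25,f_stop=6)
    s=env.read_state();print(z,r,s["time_s"],s["tool_pos"],s["force"]-s0["force"],s["wrist_torque"]-s0["wrist_torque"],s["width"])
    if r:break
E
```

```text
[ 490.6692 -204.118   218.8713] [-0.8333  0.5905 -3.7147]
208 False 14.6833 [ 490.1351 -203.8658  207.7981] [ 1.1949 -0.9134  1.4881] [-0.0169 -0.0586 -0.0031] 35.59284754922864
202 False 15.075 [ 490.0941 -203.8538  201.7723] [ 1.1016 -0.89    0.3328] [-0.0486 -0.0492  0.0124] 36.0392887368759
196 False 15.4667 [ 490.1076 -203.8353  195.7903] [ 1.2965 -0.3369  0.6892] [-0.0807 -0.0405  0.0382] 35.473542632660624
```

Threaded: the underside is at about z = 102, below the 118 spindle top, with about 1 N of force. Next I continue down with light force.

```bash
python3 - <<'E'
from h import *
q=down(np.pi/2+0.27)
env.hold(.1); s0=env.read_state()
for z,rate in ((175,30),(164.5,12)):
    r=env.move_l([490.2,-203.9,z],q,rate=rate,f_stop=6)
    s=env.read_state();print(z,r,s["time_s"],s["tool_pos"],s["force"]-s0["force"],s["wrist_torque"]-s0["wrist_torque"],s["width"])
    if r:break
E
```

```text
175 False 16.4167 [ 490.2692 -203.9307  175.0273] [-0.7627  2.4119 -0.7251] [-0.0097 -0.0134 -0.0097] 35.71480082255361
164.5 False 17.4417 [ 490.2008 -203.9066  164.4984] [-0.3331  2.3859 -0.1626] [0.0057 0.0051 0.0469] 35.52586118499129
```

```bash
python3 - <<'E'
from h import *
q=down(np.pi/2+0.27)
s0=env.read_state()
r=env.move_l([490.2,-203.9,162.5],q,rate=8,f_stop=5)
s=env.read_state();print(r,s["time_s"],s["tool_pos"],s["force"]-s0["force"])
cv2.imwrite("pics/w_home.png",viewer.camera("wrist"));cv2.imwrite("pics/s_home.png",cv2.resize(viewer.camera("scene")[110:230,80:220],None,fx=5,fy=5,interpolation=2))
E
```

```text
True 17.6583 [ 490.3119 -203.9154  163.9516] [-1.0726 -1.9416  6.7923]
```

View pics/w_home.png

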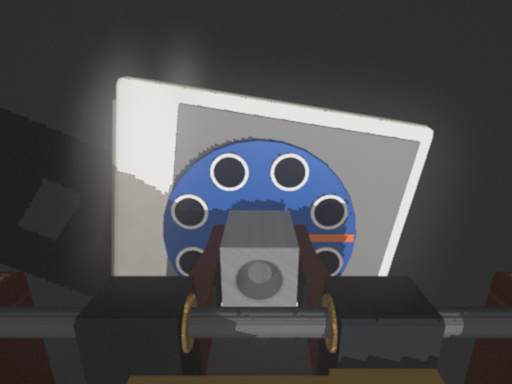

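View pics/s_home.png

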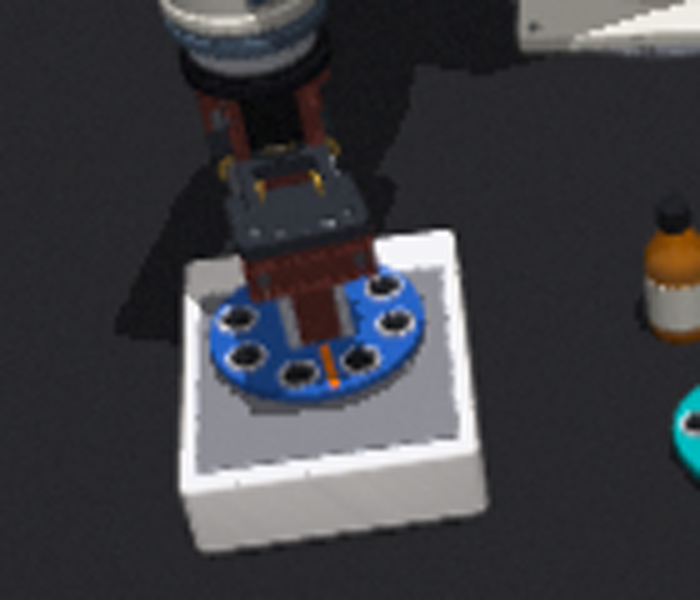

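Contact came at TCP 164.0, which is the predicted home height (riding on the plate would have been 172). The wrist picture shows the spindle inside the bore at (259,270). Now release, back off, and check.

```bash
python3 - <<'E'
from h import *
q=down(np.pi/2+0.27)
env.move_l([490.2,-203.9,164.3],q,rate=10)
set_gripper(80); env.hold(.2)
env.move_l([490.2,-203.9,220],q,rate=60)
Rm=R.from_quat(q).as_matrix(); p=np.array([490.1,-203.6,124])-Rm@np.array([15,0,130.])
env.move_l(p,q); env.hold(.4); s=env.read_state(); im=viewer.camera("wrist")
np.save("st_e.npy",np.r_[s["tool_pos"],s["orientation"]]);print(s["time_s"],s["tool_pos"],s["force"])
cv2.imwrite("pics/w_end_full.png",im)
cv2.imwrite("pics/w_end.png",cv2.resize(im[100:250,170:345],None,fx=4,fy=4,interpolation=cv2.INTER_CUBIC))
cv2.imwrite("pics/s_end.png",viewer.camera("scene"))
print([proj("wrist",[490.1,-203.6,z],s) for z in (124,132)])
E
```

```text
20.975 [ 493.9457 -217.8308  253.5714] [-0.0544 -0.5996 -0.1296]
[array([259.6669, 192.0247]), array([259.6746, 195.525 ])]
```

View pics/w_end.png

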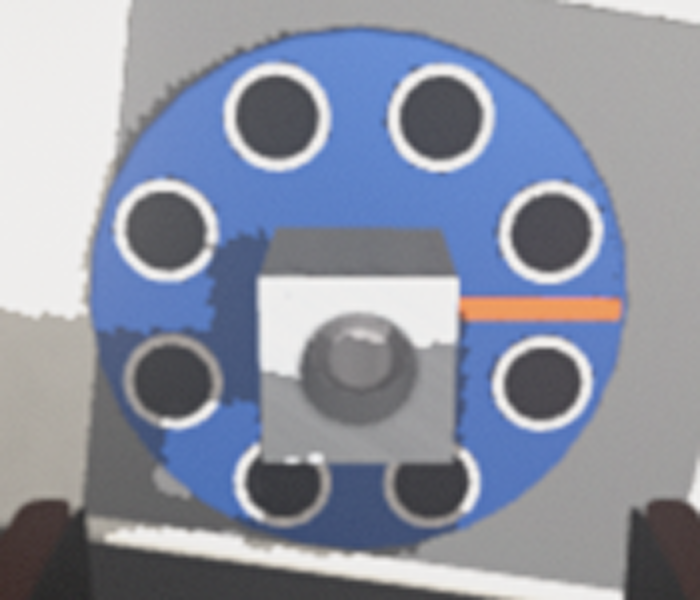

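View pics/s_end.png

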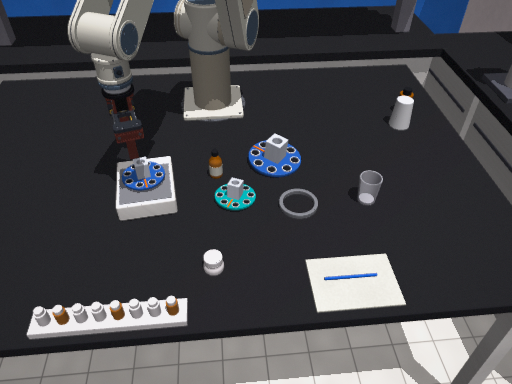

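```bash
python3 - <<'E'
from h import *
v=np.load("st_e.npy"); st=dict(tool_pos=v[:3],orientation=v[3:])
f=lambda x,y,z: ray("wrist",(170+(x+.5)/4-.5,100+(y+.5)/4-.5),z,st)
for z in (124,132):
    C=[f(*c,z) for c in [(259,277),(459,277),(457,463),(262,463)]]
    print(z,np.mean(C,0),[np.linalg.norm(C[(i+1)%4]-C[i]) for i in range(4)],"spindle",f(361,360,118))
a,b=f(462,308,78),f(621,309,78); print("yaw",np.arctan2(*(b-a)[1::-1]))
# level: vial holes on the disc top, diagonal-hole midpoint vs axis handled by boss/disc agreement
H=[(277,117),(441,117),(551,232),(543,383),(174,382),(166,230)]
P=[f(*h,78) for h in H]; print(np.array([np.hypot(*(p[:2]-[490.1,-203.6])) for p in P]))
env.move_l([493.9,-217.8,300],rate=150); env.hold(.3); print(env.read_state()["time_s"],env.read_state()["force"]); workorder.sign_off()
E
```

```text
124 [ 490.0758 -204.1492  124.    ] [np.float64(35.87986984994053), np.float64(35.99785880320127), np.float64(36.757337619799124), np.float64(36.00447145151959)] spindle [ 490.2702 -203.6115  118.    ]
132 [ 489.3736 -201.6102  132.    ] [np.float64(34.515861054058576), np.float64(34.62936454037819), np.float64(35.359971017403495), np.float64(34.63572580232001)] spindle [ 490.2702 -203.6115  118.    ]
yaw 0.2634488293908043
[44.3241 44.1399 44.3368 44.9737 45.5102 45.1201]
21.8333 [-0.6302 -0.2441  1.1225]
the job is handed in; nothing more can be done
```

The small blue carousel is seated on the mixer's drive plate and released. I handed the job in at 21.8 s; the verdict is not reported.

**What I did:** I picked the 120 mm blue one at top-view pixel (207,190) and threaded it over the spindle. I had measured the keyway at about 0.27 rad, so the carousel needed only about 0.01 rad of turn. The tab went straight into the keyway with no resistance, and I saw first contact at the predicted home height, about 7 N.

**Last checks:**
- **Height:** the boss top measures 36 mm across at the home level. If the tab were still riding on the plate, it would measure 34.6 mm.
- **Centring:** the axis is within about 0.6 mm of the spindle, and the carousel's yaw is 0.263 rad.
- **Level:** the vial holes lie 44.1–45.5 mm from the axis, which gives no sign of tilt. I did not measure level separately.
- **Bystanders:** in the final scene picture the amber bottle, cream jar and beaker are where they started.

**One disagreement:** with the carousel gripped, a steep wrist view put the bore 1.4–2.2 mm off along the tool's x axis. I put this down to camera calibration, because the like-for-like views agreed and it threaded freely.

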